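# Focus the lens to its stop and hold the specimen slide in its ball detent

### The arm

A 7-joint arm with a two-finger parallel gripper is mounted at the origin on the work surface. World frame = base frame: x ahead of the robot, y to its left, z up, the work surface at z = 0. Lengths are in mm, angles in rad, forces in N, time in s.
With the tool pointing down it reaches from about 400 to 925 mm from the base axis. Payload 5.6 kg.
Tool frame: the origin (TCP) lies midway between the tips of the shut fingers; the grasp point (between the pads) lies robot.hold_point_z behind it (robot.hold_point_z is the distance from the TCP to the grasp point, in mm); z points along the fingers, x is the direction in which the jaws open and shut, and the axes are right-handed (so a half turn about z gives the same grasp; the last joint's range is limited). The gripper opens to 85 mm and grips with 20 to 120 N. Pads are 22 mm wide; open, the fingers measure 114 mm over their backs; the gripper's body (76 mm by 85 mm) begins 54 mm behind the grasp point. The pads swing forward as they close: fully open they stand 13 mm farther back than shut.
Start: joints at [1.233, 0.468, -0.012, 1.603, 0.006, 1.071, -0.056], TCP at [188.815, -621.978, 231.29] pointing down, gripper open.
Joint ranges: [-2.53, 2.53], [-0.31, 2.02], [-1.57, 1.55], [0.28, 2.44], [-1.29, 4.43], [0.15, 1.84], [-2.92, 2.92]. Speed limits (rad/s): [2.57, 2.57, 3.14, 3.14, 3.14, 3.14, 3.14].

### API

Orientations are given as a unit quaternion [w, x, y, z].
In Python, from bench import robot gives the robot as it stands. The module is installed in compiled form; this text tells all that it offers.
- The arm moves only by the tool carry_out, never from a script. Its argument "moves" is a list of rows, each a list of 3 entries, a list of its own where there are three numbers: the turn, a rotation vector about the tool's x, y, z in rad, then the shift along the tool's x, y, z in m, then the opening, from 0 (shut) to 1 (fully open). In form: [[[ax, ay, az], [tx, ty, tz], gripper], ...]. A call has 1 to 12 rows; each row is the pose to reach, as a shift and turn from the pose measured when the call began, along the tool's axes at that moment; what a row does not reach only later rows make up. A row lasts 1/10 s, in which the tool goes at most 50 mm and 8.59 degrees, less where a joint would pass 70% of its speed; a pose out of reach is approached as far as the arm can. A call with a gripper value outside its range is refused whole. The fingers move at their own pace and stop on an object; "squeeze" is the grip in N (left out, the last holds). Time passes only in rows, so rows that repeat a pose let the fingers close. It gives the time, the measured TCP pose, the force and the opening at its end, in the units of the state.
- robot.sense(): the state, without advancing time (a new reading comes with each control period).
- robot.capture(name): name is "side" or "top"; returns a dict with "frame" (480x640x3 uint8, blue, green, red), "mtx" (3x3 intrinsics, pixels), "k1" (the pictures are not rectified: a ray, as slopes to the right and down, at radius r is drawn at 1 + k1 r^2 times it, then the intrinsics apply), "origin" and "orientation" of the camera in the world. Camera axes: x right, y up, looking along -z (the intrinsics and any distortion apply to the point x, -y, -z); pixel columns grow to the right and rows downward; lengths in mm; the calibration is good to about 2 mm. A picture is of the moment at which its call begins. There is no depth.
- robot.close_job(): hands the job in, once; it reports no verdict.
The state is a dict: "time_s": time; "joint_positions": joint angles; "qvel": joint speeds; "effort": joint torques, N m; "tool_pos": TCP position; "tcp_rot": TCP orientation; "wrist_force": force on the tool from outside, world axes, zero at the start; "moment": the same for the moment, N m; "opening": opening from 0.0 (shut) to 1.0 (fully open).
Only numpy, scipy, OpenCV 4.12 (cv2) and the standard library are available. Lean on these libraries where they do the work, as an engineer would, in place of code of your own. Each camera call takes 0.05 s, during which the arm holds its last target. There are 200 camera calls.

### The job

On the viewing bench, first wind the handwheel by its crank clockwise until the lens unit touches its stop. Then take the specimen slide by its black grip post and slide it along its rail until the plunger's ball drops into its notch, without running well past the notch; finish holding the post, the slide still and centred in the detent and the lens still at its stop. Do not let go at the end, and leave the other things on the bench and table where they are.

Things in the scene. Friction and masses are not known exactly. Their poses are not given: they have to be found in the camera images.
- viewer: Viewing bench, fixed: grey base plate 320 (own x) by 480 (own y), 12 thick. Origin under its centre on the table; own x points away from the robot (yaw up to 0.2), own y to the robot's left. On it: a rail along y at x = -80 mm, nearer the robot, for the specimen slide; ways along x at y = -20 mm, on the far side, for the lens; the handwheel at x = 12, y = 165 mm.
- wheel_hub (a point): Centre of the handwheel's upper face, on its upright axis, 74 mm above the table. Steel disc of diameter 100 on a round grey housing. Turned clockwise seen from above it moves the lens toward the robot, 30 mm a turn; it needs 0.6 to 1.6 turns. Stiff to about 1 N at the crank, stays where left, goes hard at the stop.
- crank_top (a point): Top centre of the crank, 119 mm above the table: an upright black round post, diameter 16, 45 mm high above the wheel's face, 40 mm from the wheel's axis, anywhere round the wheel at the start. It spins freely on its own pin, so it can be held at constant yaw and carried round the circle.
- lens_face (a point): Middle of the front face (toward the robot) of the lens unit's aluminium saddle, 60 wide, 20 high, 34 mm above the table. The saddle carries a tilted black lens tube (top about 125 mm above the table); it runs along the bench's x, moved only by the handwheel.
- stop_face (a point): Middle of the touching face (away from the robot) of the dark steel stop block, 60 wide, 16 thick, 22 high, clamped on the ways in front of the lens; axes as the bench's. The lens is at the stop when lens_face reaches this point along the bench's x; at the start they are 20 to 45 mm apart.
- slide: Specimen slide: aluminium saddle 56 (x) by 80 (y) by 16 high with a white disc and two sherds (up to 11 mm above it) and a black grip post. Moves only along the bench's y, axes as the bench's; friction about 1 N. Origin: centre of its underside, 26 mm above the table. Its V notch is at the same y. It starts toward the rail's -y end and must go 50 to 170 mm toward +y.
- notch (a point): Top of the V notch, 9 mm wide, in the middle of the slide's flank toward the robot, 42 mm above the table; a dark line on the slide's top points at it.
- grip_post (a point): Top centre of the slide's grip post, 87 mm above the table: upright, black, round, diameter 16, 45 high (foot on the saddle's top, 42 mm above the table). In the slide's frame at x = 8, y = -24 mm.
- plunger: Spring plunger: dark steel block 30 (x) by 24 (y) by 32 high, clamped on the base plate on the robot's side of the rail, a 12 mm steel ball pointing at the slide. Origin under the block's centre, 12 mm above the table; axes as the bench's. The ball is at the block's own y: the notch is on it when slide and plunger agree in the bench's y.
- ball_line (a point): Top edge of the plunger block above its ball, 44 mm above the table, at the end of a white line. The slide's rounded end meets the ball about 45 mm before the notch (a bump of about 5 N), rides on it, then drops in: within about 3 mm of centre the ball pulls the slide home. Leaving the notch takes about 8 to 9 N. The rail goes on 30 mm or more beyond.
- jar: Bystander: a screw-top glass jar (dia 36, height 36) standing on the bench's base plate; not needed. Origin at its underside.
- pillbox: Bystander: a white round box (dia 34, height 22) standing on the bench's base plate; not needed. Origin at its underside.
- bowl: Bystander: a white bowl (dia 170, height 50) lying on the table beside the bench; not needed. Origin at its underside.
- brush: Bystander: a brush 170 long lying on the table beside the bench; not needed.
- spoon: Bystander: a steel spoon 160 long lying on the table beside the bench; not needed.
- vial: Bystander: a glass vial (dia 28, height 60) standing on the table beside the bench; not needed. Origin at its underside.
- petri: Bystander: a shallow glass dish (dia 90, height 15) lying on the table beside the bench; not needed. Origin at its underside.

How it is judged:
By the outcome, as a careful person would: the job done as asked, in the order asked, and still so for the second after the job is handed in, while the arm keeps its last pose, push and grip.
It also fails if it takes over 64 s, if anything falls off the work surface, if the arm or the gripper's body presses on something with over 40 N, if the wrist force passes 120 N, or if a joint passes its speed limit or range.

## Working session

There is one attempt and no reset: what is moved stays moved. The work goes in short steps, Python scripts to look and compute and a tool call to move; the robot and the scene stay as the last step left them, time stands still between calls to the robot, and variables do not carry over. Pictures are saved under pics/ and viewed, about 8 in all and at most 12, crops included, and the job is handed in when it is done.

Besides the shell and the picture viewer there is one more tool, called after ">>>" by a JSON object that holds its "fn" and its "kwargs". carry_out: Moves the arm, as the interface text tells. Its arguments: {"type":"object","properties":{"moves":{"type":"array","items":{"type":"array"}},"squeeze":{"type":"number"}},"required":["moves"]}

```bash
mkdir -p pics; cat > h.py <<'E'
import numpy as np, cv2
from scipy.spatial.transform import Rotation as R
from bench import robot
def q(o): o=np.array(o,float); return R.from_quat([o[1],o[2],o[3],o[0]]) if o.size==4 else R.from_matrix(o)
def save(c,fn,crop=None,s=1):
    f=c["frame"]
    if crop: x0,y0,x1,y1=crop; f=f[y0:y1,x0:x1]
    cv2.imwrite(fn,cv2.resize(f,None,fx=s,fy=s,interpolation=cv2.INTER_CUBIC))
def ray(c,uv):
    K=np.array(c["mtx"]); d=np.array([c["k1"],0,0,0,0],float)
    p=cv2.undistortPoints(np.array([[uv]],float),K,d)[0,0]
    v=q(c["orientation"]).apply([p[0],-p[1],-1]); return np.array(c["origin"],float),v
def atz(c,uv,z): o,v=ray(c,uv); return o+v*(z-o[2])/v[2]
def tri(*rs):
    A=0;b=0
    for o,v in rs:
        v=v/np.linalg.norm(v);P=np.eye(3)-np.outer(v,v);A=A+P;b=b+P@o
    return np.linalg.solve(A,b)
def proj(c,p):
    l=q(c["orientation"]).inv().apply(np.array(p,float)-c["origin"]); x,y=l[0]/-l[2],-l[1]/-l[2]; k=1+c["k1"]*(x*x+y*y)
    return (np.array(c["mtx"])@[x*k,y*k,1])[:2]
E
python3 - <<'E'
from h import *
import pickle
print(robot.sense(), robot.hold_point_z)
for n in("side","top"):
    c=robot.capture(n); pickle.dump(c,open(n+"0.pkl","wb")); save(c,f"pics/{n}0.png",s=1.25); print(n,c["origin"],c["orientation"],c["mtx"],c["k1"])
E
```

```text
{'time_s': 0.0, 'joint_positions': array([ 1.2329568 ,  0.46837799, -0.01158743,  1.60364478,  0.00599833,
        1.07137787, -0.0562702 ]), 'qvel': array([-0.00187682,  0.00078441,  0.00089473,  0.00155962, -0.0005389 ,
       -0.00020138,  0.0016149 ]), 'effort': array([ 8.47583465e-05, -5.32379043e+01,  2.14929302e-02, -2.51301277e+01,
        1.13410869e-02,  7.79425056e-03,  5.07017762e-05]), 'tool_pos': array([ 188.64351152, -621.43685815,  230.32902744]), 'tcp_rot': array([-4.74836197e-04,  8.03286622e-01, -5.95591988e-01, -7.49016064e-04]), 'wrist_force': array([-0.79386514,  0.47733037, -0.16489784]), 'moment': array([-0.07000815,  0.01768633, -0.02052302]), 'opening': 0.9990010020813734} 18.700000000000003
side [ 419.92596439 -858.18494588  696.98069193] [ 0.88679228  0.45803985 -0.02704467 -0.05538524] [[446.81420801   0.         317.15164519]
 [  0.         446.81420801 243.77022652]
 [  0.           0.           1.        ]] -0.03793540262162768
top [ 339.28109525   26.32636489 1456.04186041] [ 0.71616844  0.03719697 -0.04334823 -0.69558614] [[477.17831256   0.         310.76856864]
 [  0.         477.17831256 239.04201996]
 [  0.           0.           1.        ]] 0.008582907299377399
```

View pics/side0.png

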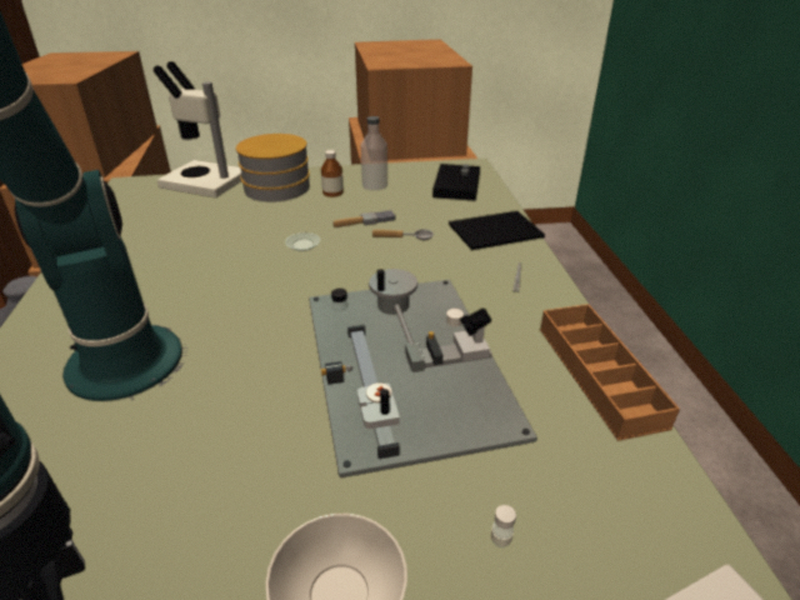

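View pics/top0.png

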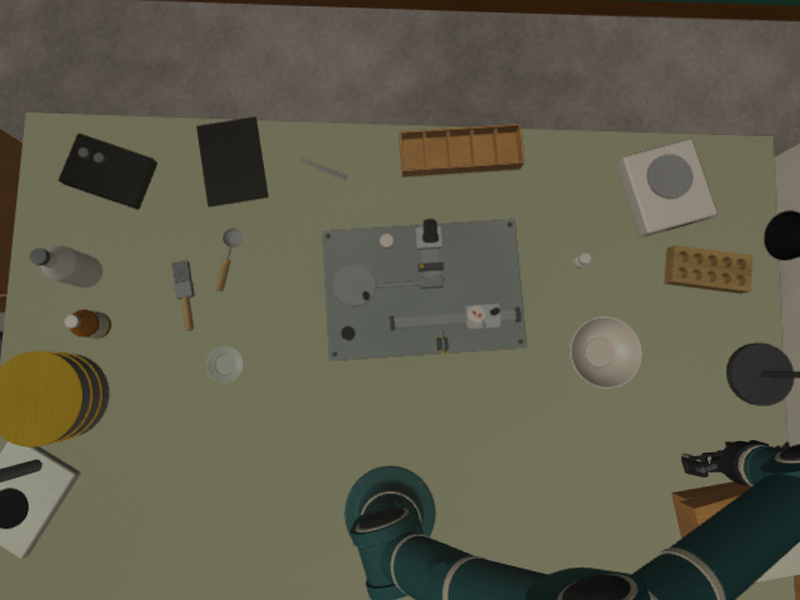

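The side view shows the bench in the middle: crank at about (381,280) and grip post at about (384,400). In the top view the bench spans (325..525, 220..360), with the crank at about (366,296) and the post at about (496,312). Next, enlarged crops.

```bash
python3 - <<'E'
from h import *
import pickle
t=pickle.load(open("top0.pkl","rb"));s=pickle.load(open("side0.pkl","rb"))
save(t,"pics/top0c.png",(255,170,425,292),4.7)
save(s,"pics/side0c.png",(240,205,430,347),4.2)
E
```

```text
(no output)
```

View pics/top0c.png

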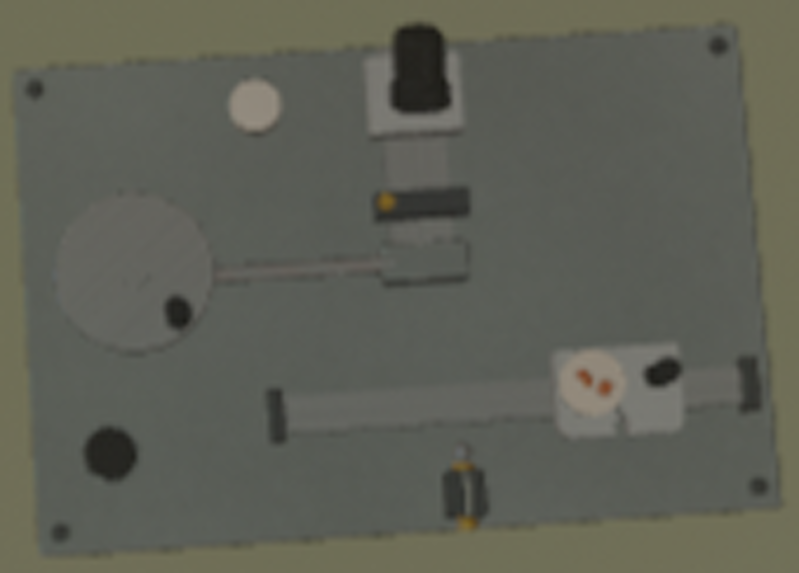

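View pics/side0c.png

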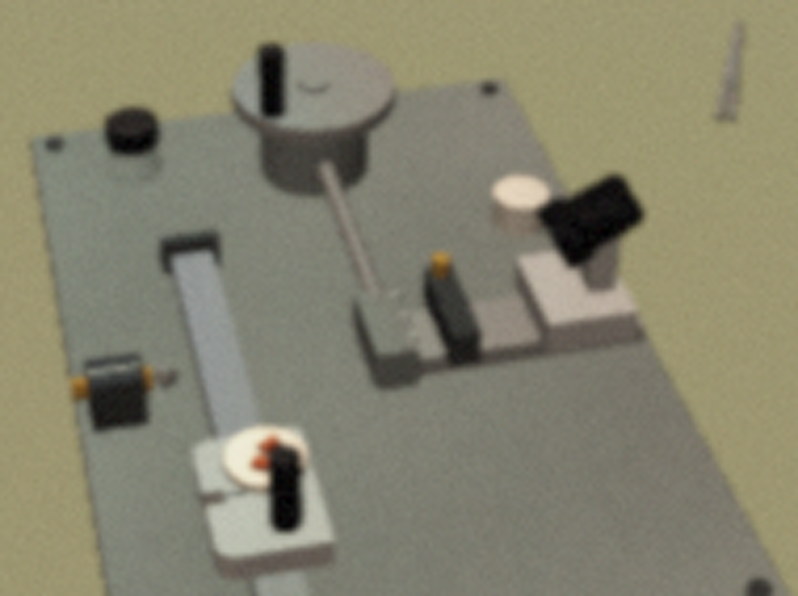

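```bash
cat > m.py <<'E'
from h import *
import pickle
t=pickle.load(open("top0.pkl","rb"));s=pickle.load(open("side0.pkl","rb"))
T=lambda u,v:((u+.5)/4.7-.5+255,(v+.5)/4.7-.5+170)
S=lambda u,v:((u+.5)/4.2-.5+240,(v+.5)/4.2-.5+205)
np.set_printoptions(precision=1,suppress=True)
E
python3 - <<'E'
from m import *
C=[atz(t,T(*p),12) for p in((15,70),(737,25),(782,508),(40,555))]
print(np.array(C)); c=np.mean(C,0)
dx=(C[0]+C[1]-C[2]-C[3])/2; dy=(C[0]+C[3]-C[1]-C[2])/2
print(c,np.linalg.norm(dx),np.linalg.norm(dy),np.arctan2(dx[1],dx[0]),np.arctan2(-dy[0],dy[1]))
yaw=np.arctan2(-dy[0],dy[1])
Cs=[atz(s,S(*p),12) for p in((510,82),(32,143))]; print("side corners",Cs)
B=lambda p:R.from_euler('z',-yaw).apply(p-np.array([c[0],c[1],0]))
for n,a,b,z in(("crank",(174,305),(271,50),119),("post",(670,366),(286,452),87),("hub",(133,272),(315,85),74),("plungertop",(465,493),(118,366),44),("notch",(622,412),(212,497),42),("ball",(463,452),(168,377),30)):
    P=tri(ray(t,T(*a)),ray(s,S(*b))); print(n,"tri",P,"B",B(P)," top@z",atz(t,T(*a),z),B(atz(t,T(*a),z)),"side@z",atz(s,S(*b),z))
for n,a in(("lens",(417,134)),("stop",(420,190))): print(n,B(atz(t,T(*a),40)))
E
```

```text
[[ 669.   184.1   12. ]
 [ 713.9 -289.9   12. ]
 [ 397.1 -320.4   12. ]
 [ 353.3  155.2   12. ]]
[533.3 -67.8  12. ] 317.6851597503512 476.88962870287054 0.09370640271748655 0.09313014328072046
side corners [array([671.4, 178.7,  12. ]), array([352.7, 146.9,  12. ])]
crank tri [502.7  71.3 117.1] B [-17.6 141.3 117.1]  top@z [503.8  71.2 119. ] [-16.5 141.1 119. ] side@z [501.1  68.1 119. ]
post tri [ 478.1 -232.9   89.1] B [ -70.4 -159.3   89.1]  top@z [ 479.1 -233.3   87. ] [ -69.4 -159.8   87. ] side@z [ 477.5 -230.9   87. ]
hub tri [529.8  99.   72.4] B [ 12.  166.3  72.4]  top@z [529.2  98.9  74. ] [ 11.4 166.3  74. ] side@z [530.   96.6  74. ]
plungertop tri [ 400.3 -112.9   44.6] B [-136.7  -32.6   44.6]  top@z [ 399.4 -113.1   44. ] [-137.6  -32.6   44. ] side@z [ 401.2 -112.1   44. ]
notch tri [ 448.2 -211.6   43.3] B [ -98.2 -135.3   43.3]  top@z [ 453.5 -211.7   42. ] [ -92.8 -135.9   42. ] side@z [ 443.  -210.9   42. ]
ball tri [ 426.3 -112.3   33.6] B [-110.7  -34.4   33.6]  top@z [ 426.  -112.7   30. ] [-111.1  -34.8   30. ] side@z [ 426.8 -108.2   30. ]
lens [ 94.  -19.5  40. ]
stop [ 57.5 -18.7  40. ]
```

```bash
cat > plan.py <<'E'
from h import *
np.set_printoptions(precision=4,suppress=True)
def rows(pts,yaw=0.093,grip=None):
    """pts: world TCP positions (mm). prints shifts (m) in tool axes and the turn to tool-down with jaw at yaw"""
    s=robot.sense(); r=q(s["tcp_rot"]); p=np.array(s["tool_pos"])
    g=R.from_matrix(np.array([[np.cos(yaw),np.sin(yaw),0],[np.sin(yaw),-np.cos(yaw),0],[0,0,-1]]).T)
    print("turn",(r.inv()*g).as_rotvec())
    for x in pts: print((r.inv().apply(np.array(x)-p)/1000).round(4).tolist())
def st():
    s=robot.sense(); print(s["time_s"],np.array(s["tool_pos"]),"F",np.array(s["wrist_force"]),"open",s["opening"],"q",np.array(s["joint_positions"]))
E
python3 -c "
from plan import *
rows([(430,-250,230),(502.5,70,200),(502.5,70,150)])"
```

```text
turn [-0.001   0.0014 -1.3691]
[-0.2854, -0.3389, 0.0008]
[-0.5705, -0.5012, 0.0313]
[-0.5704, -0.5012, 0.0813]
```

>>> {"fn": "carry_out", "kwargs": {"moves": [[[0,0,-1.369],[-0.285,-0.339,0],1],[[0,0,-1.369],[-0.285,-0.339,0],1],[[0,0,-1.369],[-0.285,-0.339,0],1],[[0,0,-1.369],[-0.285,-0.339,0],1],[[0,0,-1.369],[-0.285,-0.339,0],1],[[0,0,-1.369],[-0.285,-0.339,0],1],[[0,0,-1.369],[-0.285,-0.339,0],1],[[0,0,-1.369],[-0.285,-0.339,0],1],[[0,0,-1.369],[-0.285,-0.339,0],1],[[0,0,-1.369],[-0.57,-0.501,0.031],1],[[0,0,-1.369],[-0.57,-0.501,0.031],1],[[0,0,-1.369],[-0.57,-0.501,0.031],1]], "squeeze": 30}}

```text
time_s: 1.3
tool_pos: [463.0, -102.8, 216.6]
tcp_rot: [-0.001, 0.999, 0.046, -0.0]
wrist_force: [2.0, -0.6, -0.5]
opening: 0.996
```

```bash
python3 -c "
from plan import *
st();rows([(502.5,70,150)])"
```

```text
1.3 [ 463.0467 -102.826   216.6481] F [ 1.962  -0.6298 -0.49  ] open 0.9957293172767703 q [ 0.6383  0.2439 -0.5549  2.005   0.1571  0.935   0.0952]
turn [-0.0015  0.0006 -0.0005]
[0.0553, -0.1683, 0.0669]
```

>>> {"fn": "carry_out", "kwargs": {"moves": [[[0,0,0],[0.055,-0.168,0.067],1],[[0,0,0],[0.055,-0.168,0.067],1],[[0,0,0],[0.055,-0.168,0.067],1],[[0,0,0],[0.055,-0.168,0.067],1],[[0,0,0],[0.055,-0.168,0.067],1],[[0,0,0],[0.055,-0.168,0.067],1],[[0,0,0],[0.055,-0.168,0.067],1]]}}

```text
time_s: 2.0
tool_pos: [502.2, 68.2, 149.9]
tcp_rot: [-0.0, 0.999, 0.045, -0.0]
wrist_force: [-0.0, -0.0, -1.1]
opening: 1.0
```

```bash
python3 -c "
from m import *
from plan import st,rows
st();rows([(502.5,70,85)])
c=robot.capture('side'); pickle.dump(c,open('s1.pkl','wb'));save(c,'pics/s1.png',(240,160,400,280),5)"
```

```text
2.0 [502.2447  68.2108 149.8902] F [-0.0074 -0.0368 -1.0707] open 1.0004553015107855 q [ 0.2791  0.4088 -0.5798  1.9893  0.2991  0.8281 -0.3771]
turn [-0.0006  0.0009 -0.0023]
[0.0005, -0.0017, 0.0649]
```

View pics/s1.png

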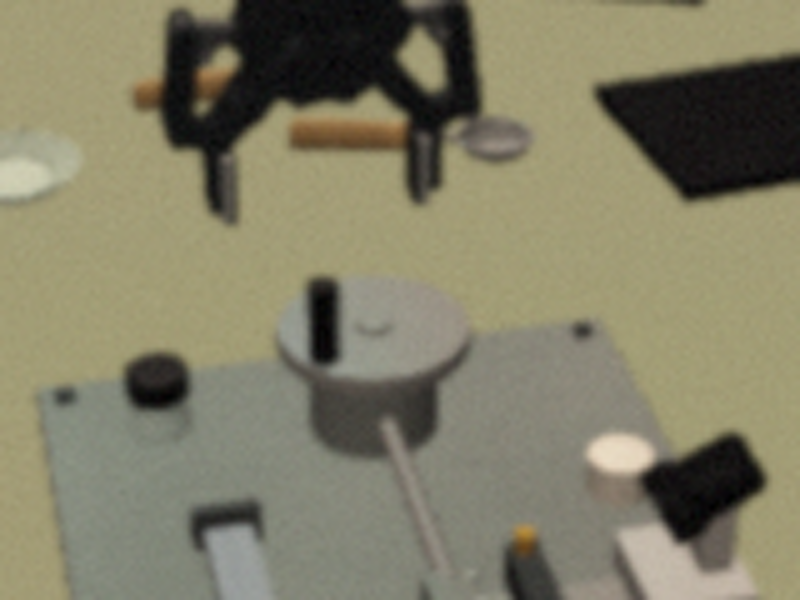

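The crank top at about (322,285) lies midway between the fingertips at (222,220) and (420,200). I'll descend and grip it.

>>> {"fn": "carry_out", "kwargs": {"moves": [[[0,0,0],[0,-0.001,0.035],1],[[0,0,0],[0.0005,-0.0015,0.065],1],[[0,0,0],[0.0005,-0.0015,0.065],1],[[0,0,0],[0.0005,-0.0015,0.065],0],[[0,0,0],[0.0005,-0.0015,0.065],0],[[0,0,0],[0.0005,-0.0015,0.065],0],[[0,0,0],[0.0005,-0.0015,0.065],0],[[0,0,0],[0.0005,-0.0015,0.065],0],[[0,0,0],[0.0005,-0.0015,0.065],0],[[0,0,0],[0.0005,-0.0015,0.065],0],[[0,0,0],[0.0005,-0.0015,0.065],0],[[0,0,0],[0.0005,-0.0015,0.065],0]], "squeeze": 30}}

```text
time_s: 3.25
tool_pos: [501.5, 69.2, 85.9]
tcp_rot: [0.001, 0.999, 0.045, -0.001]
wrist_force: [-5.7, -1.0, 10.1]
opening: 0.178
```

```bash
cat >> plan.py <<'E'
HUB=np.array([530,98.3])
def circ(step,n,start=None,rad=40):
    s=robot.sense(); d=np.array(s["tool_pos"])[:2]-HUB; a=np.arctan2(d[1],d[0]) if start is None else np.radians(start)
    print("r",np.hypot(*d),"ang",np.degrees(a))
    rows([(*(HUB+rad*np.array([np.cos(b),np.sin(b)])),85) for b in a-np.radians(step)*np.arange(1,n+1)])
E
python3 -c "
from plan import *
st();circ(10,6)"
```

```text
3.25 [501.4678  69.1641  85.8644] F [-5.6548 -1.0463 10.1166] open 0.17799791862163647 q [ 0.2235  0.5077 -0.5236  2.0285  0.3856  0.7045 -0.4545]
r 40.77978682787445 ang -134.40022027431777
turn [ 0.001   0.0028 -0.003 ]
[-0.0034, -0.0062, 0.0009]
[-0.0064, -0.0125, 0.0009]
[-0.0083, -0.0192, 0.0009]
[-0.009, -0.0261, 0.0009]
[-0.0084, -0.0331, 0.0009]
[-0.0067, -0.0398, 0.0008]
```

>>> {"fn": "carry_out", "kwargs": {"moves": [[[0,0,0],[-0.0034,-0.006,-0.0005],0],[[0,0,0],[-0.0064,-0.0125,-0.0005],0],[[0,0,0],[-0.0083,-0.019,-0.0005],0],[[0,0,0],[-0.009,-0.026,-0.0005],0],[[0,0,0],[-0.0084,-0.033,-0.0005],0],[[0,0,0],[-0.0067,-0.04,-0.0005],0],[[0,0,0],[-0.0067,-0.04,-0.0005],0]]}}

```text
time_s: 3.95
tool_pos: [491.3, 110.2, 86.1]
tcp_rot: [-0.0, 0.999, 0.046, -0.001]
wrist_force: [-0.2, 0.9, -7.2]
opening: 0.177
```

```bash
python3 -c "
from plan import *
st();circ(12,12)"
```

```text
3.95 [491.2892 110.2155  86.1097] F [-0.2381  0.9305 -7.194 ] open 0.1769769679469359 q [ 0.1463  0.5047 -0.5297  2.0348  0.3863  0.7017 -0.5372]
r 40.50310856796165 ang 162.89122645627438
turn [-0.0005  0.0024 -0.0012]
[0.0044, -0.0072, 0.0011]
[0.0099, -0.0135, 0.0011]
[0.0165, -0.0186, 0.0011]
[0.024, -0.0223, 0.0011]
[0.0321, -0.0242, 0.001]
[0.0405, -0.0245, 0.001]
[0.0487, -0.023, 0.001]
[0.0565, -0.0198, 0.001]
[0.0634, -0.0151, 0.001]
[0.0691, -0.009, 0.0009]
[0.0735, -0.0019, 0.0009]
[0.0763, 0.006, 0.0009]
```

Turning works with about 1 N tangential; continuing.

>>> {"fn": "carry_out", "kwargs": {"moves": [[[0,0,0],[0.0044,-0.0072,0],0],[[0,0,0],[0.01,-0.0135,0],0],[[0,0,0],[0.0165,-0.0186,0],0],[[0,0,0],[0.024,-0.0223,0],0],[[0,0,0],[0.032,-0.0242,0],0],[[0,0,0],[0.0405,-0.0245,0],0],[[0,0,0],[0.0487,-0.023,0],0],[[0,0,0],[0.0565,-0.0198,0],0],[[0,0,0],[0.0634,-0.015,0],0],[[0,0,0],[0.069,-0.009,0],0],[[0,0,0],[0.0735,-0.002,0],0],[[0,0,0],[0.0763,0.006,0],0]]}}

```text
time_s: 5.15
tool_pos: [567.1, 111.5, 86.0]
tcp_rot: [-0.0, 0.999, 0.046, -0.003]
wrist_force: [-6.5, -1.3, 2.8]
opening: 0.178
```

```bash
python3 -c "
from plan import *
st();circ(12,11)"
```

```text
5.15 [567.0642 111.535   86.0225] F [-6.4808 -1.3451  2.8292] open 0.17817442655145146 q [ 0.1372  0.6039 -0.5089  1.8557  0.3974  0.7891 -0.4902]
r 39.35635921229664 ang 19.65082109058122
turn [-0.0011  0.005  -0.0011]
[0.0018, 0.0081, 0.001]
[0.0013, 0.0165, 0.001]
[-0.0009, 0.0245, 0.001]
[-0.0048, 0.0319, 0.001]
[-0.0101, 0.0384, 0.001]
[-0.0167, 0.0436, 0.0011]
[-0.0242, 0.0473, 0.0011]
[-0.0323, 0.0494, 0.0011]
[-0.0406, 0.0497, 0.0012]
[-0.0489, 0.0483, 0.0012]
[-0.0567, 0.0452, 0.0013]
```

>>> {"fn": "carry_out", "kwargs": {"moves": [[[0,0,0],[0.001,0.008,0],0],[[0,0,0],[0.0005,0.0165,0],0],[[0,0,0],[-0.0016,0.0245,0],0],[[0,0,0],[-0.0055,0.032,0],0],[[0,0,0],[-0.011,0.0384,0],0],[[0,0,0],[-0.0175,0.0436,0],0],[[0,0,0],[-0.025,0.0473,0],0],[[0,0,0],[-0.033,0.0494,0],0],[[0,0,0],[-0.0413,0.0497,0],0],[[0,0,0],[-0.0496,0.0483,0],0],[[0,0,0],[-0.0574,0.0452,0],0]]}}

```text
time_s: 6.25
tool_pos: [513.4, 61.0, 86.1]
tcp_rot: [-0.0, 0.999, 0.046, -0.002]
wrist_force: [2.5, 1.7, -9.6]
opening: 0.18
```

```bash
sed -i 's/HUB=.*/HUB=np.array([529.3,98.3])/' plan.py; python3 -c "
from plan import *
st();circ(10,7)"
```

```text
6.25 [513.3703  61.0232  86.1306] F [ 2.5355  1.7471 -9.6446] open 0.17986050948851917 q [ 0.2406  0.523  -0.5237  2.0017  0.3864  0.7195 -0.4298]
r 40.537796650618176 ang -113.13880540709802
turn [-0.0008  0.005  -0.0014]
[-0.0056, -0.0043, 0.0012]
[-0.0106, -0.0091, 0.0012]
[-0.0148, -0.0147, 0.0012]
[-0.0179, -0.0209, 0.0012]
[-0.0199, -0.0276, 0.0013]
[-0.0207, -0.0345, 0.0013]
[-0.0203, -0.0415, 0.0013]
```

>>> {"fn": "carry_out", "kwargs": {"moves": [[[0,0,0],[-0.0056,-0.0043,0],0],[[0,0,0],[-0.0106,-0.009,0],0],[[0,0,0],[-0.0148,-0.0147,0],0],[[0,0,0],[-0.018,-0.021,0],0],[[0,0,0],[-0.02,-0.0276,0],0],[[0,0,0],[-0.02,-0.0276,0],0]]}}

```text
time_s: 6.85
tool_pos: [490.5, 88.1, 86.2]
tcp_rot: [-0.001, 0.999, 0.047, -0.003]
wrist_force: [2.0, 1.8, -9.5]
opening: 0.177
```

```bash
python3 -c "
from plan import *
st();circ(6,12)
from m import *
c=robot.capture('top');pickle.dump(c,open('t2.pkl','wb'));save(c,'pics/t2.png',(310,165,370,215),12)"
```

```text
6.85 [490.4555  88.1108  86.1593] F [ 2.0211  1.7629 -9.483 ] open 0.17659341057045094 q [ 0.1939  0.4994 -0.5332  2.0447  0.3835  0.6995 -0.4914]
r 40.1585694692849 ang -165.30206615457368
turn [-0.0017  0.0052  0.0004]
[-0.0003, -0.0042, 0.0012]
[-0.0003, -0.0084, 0.0012]
[0.0001, -0.0125, 0.0012]
[0.0009, -0.0166, 0.0012]
[0.0022, -0.0206, 0.0012]
[0.0039, -0.0245, 0.0012]
[0.006, -0.0281, 0.0012]
[0.0084, -0.0315, 0.0012]
[0.0112, -0.0346, 0.0012]
[0.0143, -0.0375, 0.0011]
[0.0176, -0.0399, 0.0011]
[0.0213, -0.042, 0.0011]
```

View pics/t2.png

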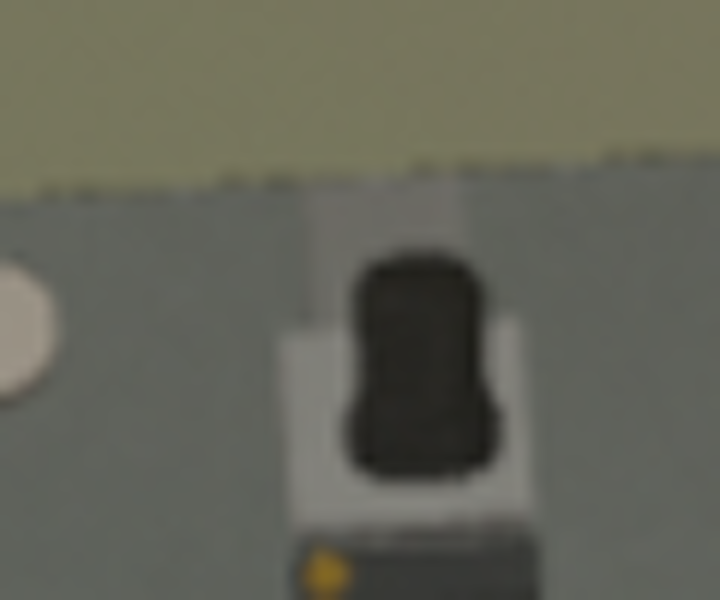

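The lens saddle's front edge at about v=525 is nearly on the stop's far edge at about v=537, leaving 2–3 mm. I'll go on in small steps and watch the force.

>>> {"fn": "carry_out", "kwargs": {"moves": [[[0,0,0],[-0.0003,-0.0042,0],0],[[0,0,0],[-0.0003,-0.0084,0],0],[[0,0,0],[0.0001,-0.0125,0],0],[[0,0,0],[0.0009,-0.0166,0],0],[[0,0,0],[0.0009,-0.0166,0],0]]}}

```text
time_s: 7.4
tool_pos: [490.0, 105.2, 86.1]
tcp_rot: [-0.001, 0.999, 0.047, -0.003]
wrist_force: [1.1, 0.8, -9.1]
opening: 0.177
```

```bash
python3 -c "
from plan import *
st();circ(4,12)"
```

```text
7.4 [489.976  105.209   86.1372] F [ 1.0772  0.7879 -9.0948] open 0.17722026712857877 q [ 0.1608  0.5036 -0.5344  2.0383  0.3849  0.7024 -0.5246]
r 39.92628036071336 ang 170.0351032768656
turn [-0.0022  0.0051  0.0008]
[0.0008, -0.0027, 0.0011]
[0.0018, -0.0053, 0.0011]
[0.003, -0.0078, 0.0011]
[0.0043, -0.0102, 0.0011]
[0.0059, -0.0126, 0.0011]
[0.0076, -0.0148, 0.0011]
[0.0094, -0.0169, 0.0011]
[0.0114, -0.0189, 0.0011]
[0.0135, -0.0207, 0.0011]
[0.0158, -0.0223, 0.0011]
[0.0181, -0.0238, 0.0011]
[0.0206, -0.0252, 0.0011]
```

>>> {"fn": "carry_out", "kwargs": {"moves": [[[0,0,0],[0.0008,-0.0027,0],0],[[0,0,0],[0.0018,-0.0053,0],0],[[0,0,0],[0.003,-0.0078,0],0],[[0,0,0],[0.003,-0.0078,0],0]]}}

```text
time_s: 7.8
tool_pos: [492.6, 113.7, 86.1]
tcp_rot: [-0.001, 0.999, 0.047, -0.002]
wrist_force: [1.8, 0.1, -9.2]
opening: 0.169
```

```bash
python3 -c "
from plan import *
st();circ(4,8)"
```

```text
7.8 [492.5727 113.6766  86.1496] F [ 1.7812  0.0692 -9.166 ] open 0.16905978574108763 q [ 0.1444  0.5093 -0.534   2.0286  0.3864  0.7064 -0.5391]
r 39.816245520693144 ang 157.28234623386655
turn [-0.0026  0.0045  0.0011]
[0.0012, -0.0025, 0.0012]
[0.0028, -0.0048, 0.0011]
[0.0045, -0.007, 0.0011]
[0.0064, -0.0091, 0.0011]
[0.0084, -0.011, 0.0011]
[0.0106, -0.0128, 0.0011]
[0.0128, -0.0144, 0.0011]
[0.0152, -0.0159, 0.0011]
```

```bash
python3 -c "
from m import *
c=robot.capture('side');pickle.dump(c,open('s2.pkl','wb'))
d=robot.capture('top')
a=cv2.resize(c['frame'][190:260,270:345],None,fx=6,fy=6,interpolation=cv2.INTER_CUBIC)
b=cv2.resize(d['frame'][180:215,325:365],None,fx=8,fy=8,interpolation=cv2.INTER_CUBIC)
o=np.zeros((420,800,3),np.uint8);o[:420,:450]=a;o[:280,460:780]=b
cv2.imwrite('pics/c3.png',cv2.convertScaleAbs(o,alpha=1.5))"
```

```text
(no output)
```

View pics/c3.png

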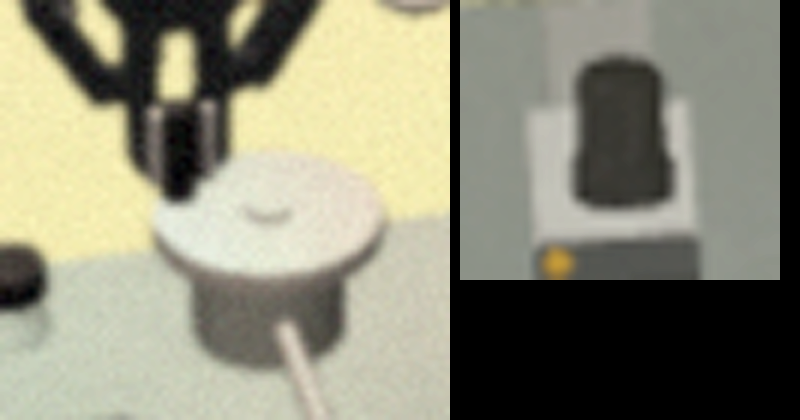

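Top: the saddle edge and the stop's far edge (v≈238) now look in contact. Side: the post foot is at about (178,197) in the crop. I'll check whether it slipped in the pads.

```bash
python3 -c "
from m import *
s=pickle.load(open('s2.pkl','rb'));s0=pickle.load(open('side0.pkl','rb'))
for a in range(150,186,4):
  p=[529.3+40*np.cos(np.radians(a)),98.3+40*np.sin(np.radians(a)),76]
  u=proj(s,p);print(a,(u[0]+.5-270)*6,(u[1]+.5-190)*6)
u=proj(s,[529.3,98.3,74]);print('hub',(u+.5-[270,190])*6)
"
```

```text
150 183.468088669925 186.82592004340728
154 180.96458263542183 190.07885607795743
158 178.87551885926314 193.42193426586994
162 177.21319687500227 196.83973914433818
166 175.9880512934816 200.31632583901433
170 175.20855818604355 203.8352825091223
174 174.88114706566716 207.37979830714494
178 175.01011970491152 210.9327368282444
182 175.59757708620089 214.47671493910087
hub [268.6 210.1]
```

>>> {"fn": "carry_out", "kwargs": {"moves": [[[0,0,0],[0.0012,-0.0025,0],0],[[0,0,0],[0.0028,-0.0048,0],0],[[0,0,0],[0.0028,-0.0048,0],0],[[0,0,0],[0.0028,-0.0048,0],0]]}}

```text
time_s: 8.3
tool_pos: [495.2, 118.9, 86.2]
tcp_rot: [-0.002, 0.999, 0.047, -0.002]
wrist_force: [2.8, -0.6, -9.2]
opening: 0.179
```

```bash
python3 -c "
from plan import *
st();circ(4,8)"
```

```text
8.3 [495.1973 118.8836  86.1509] F [ 2.8478 -0.5619 -9.1944] open 0.17894224540046422 q [ 0.1346  0.5139 -0.5333  2.0205  0.3873  0.7093 -0.5472]
r 39.83310818415595 ang 148.88575629523393
turn [-0.0032  0.0037  0.001 ]
[0.0016, -0.0023, 0.0012]
[0.0035, -0.0043, 0.0012]
[0.0055, -0.0063, 0.0012]
[0.0077, -0.008, 0.0011]
[0.0099, -0.0097, 0.0011]
[0.0123, -0.0111, 0.0011]
[0.0148, -0.0124, 0.0011]
[0.0174, -0.0135, 0.0011]
```

>>> {"fn": "carry_out", "kwargs": {"moves": [[[0,0,0],[0.0016,-0.0023,0],0],[[0,0,0],[0.0035,-0.0043,0],0],[[0,0,0],[0.0055,-0.0063,0],0],[[0,0,0],[0.0055,-0.0063,0],0]]}}

```text
time_s: 8.7
tool_pos: [500.6, 125.8, 86.2]
tcp_rot: [-0.002, 0.999, 0.047, -0.002]
wrist_force: [3.6, -3.0, -9.1]
opening: 0.175
```

```bash
python3 -c "
from plan import *
st();circ(4,8)"
```

```text
8.7 [500.603  125.8311  86.1525] F [ 3.5576 -2.9866 -9.1416] open 0.17497027110918564 q [ 0.1209  0.5228 -0.5315  2.0049  0.3894  0.7161 -0.557 ]
r 39.76781336480565 ang 136.18783351650438
turn [-0.0033  0.0031  0.0011]
[0.002, -0.0019, 0.0012]
[0.0043, -0.0035, 0.0012]
[0.0067, -0.0049, 0.0011]
[0.0092, -0.0062, 0.0011]
[0.0118, -0.0073, 0.0011]
[0.0144, -0.0082, 0.0011]
[0.0171, -0.0089, 0.0011]
[0.0199, -0.0094, 0.0011]
```

>>> {"fn": "carry_out", "kwargs": {"moves": [[[0,0,0],[0.002,-0.0019,0],0],[[0,0,0],[0.0043,-0.0035,0],0],[[0,0,0],[0.0067,-0.0049,0],0],[[0,0,0],[0.0067,-0.0049,0],0]]}}

```text
time_s: 9.1
tool_pos: [505.7, 130.3, 86.1]
tcp_rot: [-0.0, 0.999, 0.047, -0.003]
wrist_force: [-2.6, -7.5, -2.7]
opening: 0.174
```

```bash
python3 -c "
from plan import *
st();circ(4,8)
from m import *
c=robot.capture('side');pickle.dump(c,open('s3.pkl','wb'));c0=pickle.load(open('s2.pkl','rb'))
f=lambda c:cv2.resize(c['frame'][190:300,275:375],None,fx=4,fy=4,interpolation=cv2.INTER_CUBIC)
cv2.imwrite('pics/c4.png',cv2.convertScaleAbs(np.hstack([f(c0),f(c)]),alpha=1.3))"
```

```text
9.1 [505.7337 130.318   86.0653] F [-2.5981 -7.5306 -2.6629] open 0.1739687634446091 q [ 0.1102  0.5323 -0.5291  1.9882  0.3912  0.7279 -0.563 ]
r 39.75574456662491 ang 126.35430579053539
turn [-0.001   0.0064  0.0008]
[0.0023, -0.0016, 0.0011]
[0.0049, -0.0027, 0.001]
[0.0075, -0.0037, 0.001]
[0.0101, -0.0046, 0.001]
[0.0129, -0.0052, 0.001]
[0.0156, -0.0056, 0.001]
[0.0184, -0.0059, 0.001]
[0.0212, -0.0059, 0.0009]
```

View pics/c4.png

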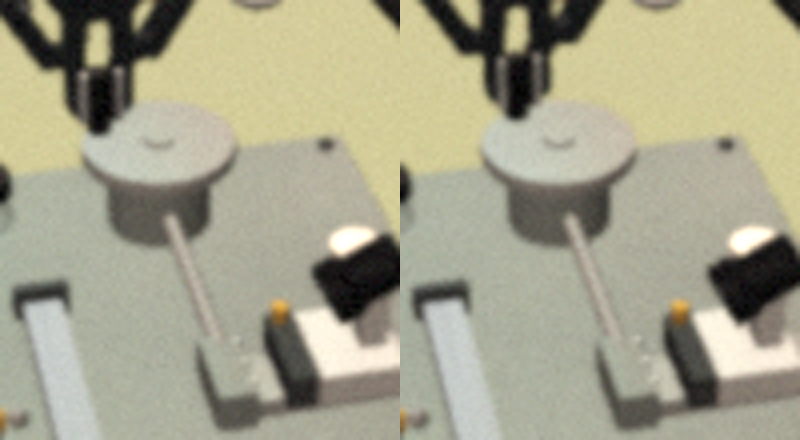

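The saddle moved about 2 px further and now sits against the stop, and tangential resistance has jumped to about 6.6 N. One small nudge to confirm it is hard.

>>> {"fn": "carry_out", "kwargs": {"moves": [[[0,0,0],[0.0023,-0.0016,0],0],[[0,0,0],[0.0023,-0.0016,0],0],[[0,0,0],[0.0023,-0.0016,0],0]]}}

```text
time_s: 9.45
tool_pos: [506.2, 130.6, 86.0]
tcp_rot: [0.001, 0.999, 0.047, -0.005]
wrist_force: [-3.9, -7.3, -0.2]
opening: 0.174
```

```bash
python3 -c "
from plan import *
st();circ(4,4)"
```

```text
9.45 [506.1985 130.5665  86.0493] F [-3.904  -7.2996 -0.1575] open 0.1742407742117358 q [ 0.107   0.5347 -0.5278  1.9837  0.3916  0.7348 -0.5648]
r 39.683799895184755 ang 125.60108561567462
turn [0.002  0.0104 0.0001]
[0.0023, -0.0016, 0.001]
[0.0049, -0.0027, 0.001]
[0.0075, -0.0037, 0.001]
[0.0102, -0.0045, 0.0009]
```

>>> {"fn": "carry_out", "kwargs": {"moves": [[[0,0,0],[0.0023,-0.0016,0],0],[[0,0,0],[0.0049,-0.0027,0],0],[[0,0,0],[0.0049,-0.0027,0],0],[[0,0,0],[0.0049,-0.0027,0],0]]}}

```text
time_s: 9.85
tool_pos: [507.7, 131.5, 86.0]
tcp_rot: [0.004, 0.999, 0.046, -0.009]
wrist_force: [-8.7, -9.8, 5.3]
opening: 0.175
```

```bash
python3 -c "
from plan import *
st();circ(4,1)"
```

```text
9.85 [507.6683 131.5471  85.9665] F [-8.6807 -9.8121  5.3334] open 0.1751316870026167 q [ 0.1013  0.5402 -0.5258  1.974   0.392   0.7478 -0.5672]
r 39.66481807285003 ang 123.04939257834121
turn [ 0.0067  0.0177 -0.0004]
[0.0024, -0.0015, 0.0009]
```

>>> {"fn": "carry_out", "kwargs": {"moves": [[[0,0,0],[0,0,0],1],[[0,0,0],[0,0,0],1],[[0,0,0],[0,0,0],1],[[0,0,0],[0,0,0],1],[[0,0,0],[0,0,0],1],[[0,0,0],[0,0,0],1],[[0,0,0],[0,0,-0.03],1],[[0,0,0],[0,0,-0.065],1],[[0.007,0.018,0],[0,0,-0.1],1],[[0.007,0.018,0],[0,0,-0.1],1]]}}

```text
time_s: 10.85
tool_pos: [512.0, 133.6, 190.4]
tcp_rot: [-0.001, 0.999, 0.046, 0.005]
wrist_force: [0.2, 0.5, 0.5]
opening: 1.003
```

```bash
python3 -c "
from plan import *
st();rows([(477.5,-232,180),(477.5,-232,120)])"
```

```text
10.85 [511.9938 133.5505 190.4381] F [0.1898 0.5105 0.4758] open 1.0029455680679777 q [ 0.1796  0.3853 -0.6082  1.9122  0.2759  0.9175 -0.469 ]
turn [-0.0012 -0.0091 -0.0003]
[-0.0683, 0.3608, 0.0094]
[-0.0688, 0.3609, 0.0694]
```

>>> {"fn": "carry_out", "kwargs": {"moves": [[[0,-0.009,0],[-0.068,0.361,0.009],1],[[0,-0.009,0],[-0.068,0.361,0.009],1],[[0,-0.009,0],[-0.068,0.361,0.009],1],[[0,-0.009,0],[-0.068,0.361,0.009],1],[[0,-0.009,0],[-0.068,0.361,0.009],1],[[0,-0.009,0],[-0.068,0.361,0.009],1],[[0,-0.009,0],[-0.068,0.361,0.009],1],[[0,-0.009,0],[-0.068,0.361,0.009],1],[[0,-0.009,0],[-0.068,0.361,0.045],1],[[0,-0.009,0],[-0.0685,0.361,0.069],1],[[0,-0.009,0],[-0.0685,0.361,0.069],1],[[0,-0.009,0],[-0.0685,0.361,0.069],1]]}}

```text
time_s: 12.05
tool_pos: [478.0, -231.3, 120.3]
tcp_rot: [-0.001, 0.999, 0.047, -0.0]
wrist_force: [0.0, -0.5, 0.5]
opening: 1.001
```

```bash
python3 -c "
from plan import *
st();rows([(477.5,-232,62)])
from m import *
c=robot.capture('side');pickle.dump(c,open('s4.pkl','wb'))
f=c['frame']
a=cv2.resize(f[225:350,255:355],None,fx=4,fy=4,interpolation=cv2.INTER_CUBIC);b=cv2.resize(f[190:315,295:395],None,fx=4,fy=4,interpolation=cv2.INTER_CUBIC)
cv2.imwrite('pics/c5.png',cv2.convertScaleAbs(np.hstack([a,b]),alpha=1.3))"
```

```text
12.05 [ 477.9795 -231.3015  120.3028] F [ 0.0323 -0.5383  0.5086] open 1.0012081798649992 q [ 0.7531  0.4671 -0.4512  1.9578  0.2807  0.779   0.2359]
turn [-0.0022  0.0005  0.0007]
[-0.0005, 0.0008, 0.0583]
```

View pics/c5.png

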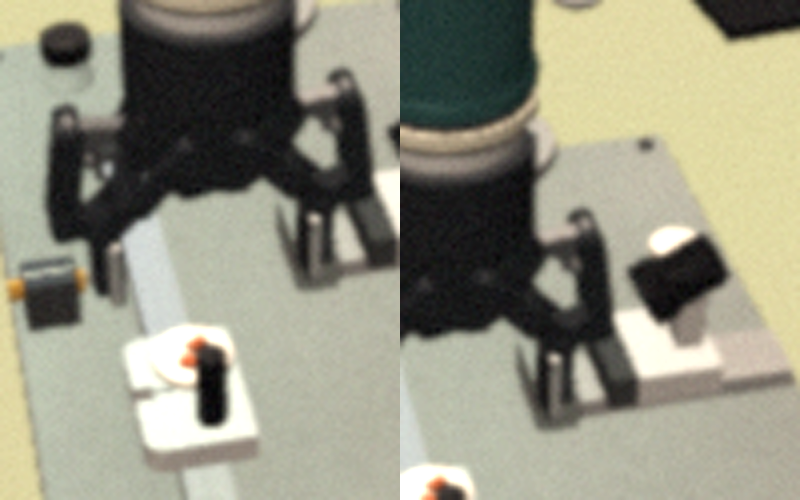

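The lens is still against the stop (right half). The post at (210,350) is midway between the fingertips (115,303) and (312,285), so I'll descend and grip.

>>> {"fn": "carry_out", "kwargs": {"moves": [[[0,0,0],[-0.0005,0.001,0.03],1],[[0,0,0],[-0.0005,0.001,0.058],1],[[0,0,0],[-0.0005,0.001,0.058],1],[[0,0,0],[-0.0005,0.001,0.058],0],[[0,0,0],[-0.0005,0.001,0.058],0],[[0,0,0],[-0.0005,0.001,0.058],0],[[0,0,0],[-0.0005,0.001,0.058],0],[[0,0,0],[-0.0005,0.001,0.058],0],[[0,0,0],[-0.0005,0.001,0.058],0],[[0,0,0],[-0.0005,0.001,0.058],0],[[0,0,0],[-0.0005,0.001,0.058],0],[[0,0,0],[-0.0005,0.001,0.058],0]], "squeeze": 40}}

```text
time_s: 13.3
tool_pos: [477.0, -233.2, 64.0]
tcp_rot: [-0.0, 0.999, 0.046, -0.001]
wrist_force: [-5.2, 0.0, 9.0]
opening: 0.17
```

```bash
cat >> plan.py <<'E'
YV=np.array([-np.sin(.093),np.cos(.093),0])
def slide(ds):
    p=np.array(robot.sense()["tool_pos"]); print("By", YV@(p-np.array([533,-69,0])), "Fy",YV@np.array(robot.sense()["wrist_force"])); rows([p+YV*d for d in ds])
E
python3 -c "
from plan import *
st();slide([10,20,30,40,50])"
```

```text
13.3 [ 477.0167 -233.2479   63.9954] F [-5.2037  0.0367  9.0469] open 0.17029189800144062 q [ 0.717   0.5538 -0.4065  1.9852  0.3423  0.6701  0.1864]
By -158.33918098781547 Fy 0.5197813818515468
turn [-0.0002  0.0015 -0.0001]
[-0.0, -0.01, 0.0]
[-0.0, -0.02, 0.0]
[-0.0, -0.03, 0.0]
[-0.0, -0.04, 0.0]
[-0.0, -0.05, 0.0]
```

>>> {"fn": "carry_out", "kwargs": {"moves": [[[0,0,0],[0,-0.01,0],0],[[0,0,0],[0,-0.02,0],0],[[0,0,0],[0,-0.03,0],0],[[0,0,0],[0,-0.04,0],0],[[0,0,0],[0,-0.05,0],0],[[0,0,0],[0,-0.05,0],0]]}}

```text
time_s: 13.9
tool_pos: [471.9, -181.0, 64.1]
tcp_rot: [-0.001, 0.999, 0.048, -0.001]
wrist_force: [-2.9, 0.0, 3.6]
opening: 0.168
```

```bash
python3 -c "
from plan import *
st();slide([4,40])"
```

```text
13.9 [ 471.9239 -180.9997   64.0621] F [-2.9111  0.0205  3.6377] open 0.16786180187986688 q [ 0.6389  0.5233 -0.4144  2.0439  0.3414  0.6431  0.0929]
By -105.84382873962166 Fy 0.29070943884201816
turn [-0.0015  0.0026  0.0027]
[0.0, -0.004, 0.0]
[0.0001, -0.04, 0.0001]
```

>>> {"fn": "carry_out", "kwargs": {"moves": [[[0,0,0],[0,-0.005,0],0],[[0,0,0],[0,-0.01,0],0],[[0,0,0],[0,-0.015,0],0],[[0,0,0],[0,-0.02,0],0],[[0,0,0],[0,-0.025,0],0],[[0,0,0],[0,-0.03,0],0],[[0,0,0],[0,-0.03,0],0]]}}

```text
time_s: 14.6
tool_pos: [469.0, -151.3, 64.1]
tcp_rot: [-0.001, 0.999, 0.048, -0.001]
wrist_force: [-1.6, -1.2, 2.3]
opening: 0.167
```

```bash
python3 -c "
from plan import *
st();slide([4,40])"
```

```text
14.6 [ 469.0405 -151.2995   64.0597] F [-1.618  -1.176   2.2922] open 0.16749163963462932 q [ 0.5893  0.5079 -0.4181  2.0732  0.3417  0.6288  0.0334]
By -76.00423223233162 Fy -1.020706068578478
turn [-0.0012  0.0025  0.0021]
[0.0, -0.004, 0.0]
[0.0001, -0.04, 0.0]
```

>>> {"fn": "carry_out", "kwargs": {"moves": [[[0,0,0],[0,-0.003,0],0],[[0,0,0],[0,-0.006,0],0],[[0,0,0],[0,-0.009,0],0],[[0,0,0],[0,-0.012,0],0],[[0,0,0],[0,-0.012,0],0]]}}

```text
time_s: 15.1
tool_pos: [467.9, -139.6, 64.1]
tcp_rot: [-0.0, 0.999, 0.047, -0.001]
wrist_force: [-1.4, -2.6, 1.6]
opening: 0.171
```

```bash
python3 -c "
from plan import *
st();slide([4])
from m import *
c=robot.capture('side');d=robot.capture('top')
a=cv2.resize(c['frame'][265:345,250:330],None,fx=5,fy=5,interpolation=cv2.INTER_CUBIC);b=cv2.resize(d['frame'][235:285,330:380],None,fx=8,fy=8,interpolation=cv2.INTER_CUBIC)
cv2.imwrite('pics/c6.png',cv2.convertScaleAbs(np.hstack([a,b]),alpha=1.3))"
```

```text
15.1 [ 467.9229 -139.573    64.0888] F [-1.3765 -2.6142  1.629 ] open 0.1713942873049721 q [ 0.5687  0.5022 -0.4195  2.0838  0.3421  0.6235  0.0088]
By -64.22460827182474 Fy -2.475055068105318
turn [-0.0009  0.0024  0.0016]
[0.0, -0.004, 0.0]
```

View pics/c6.png

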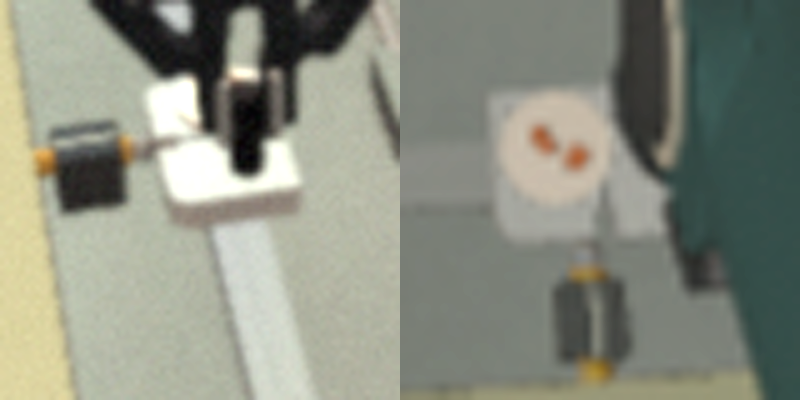

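Top half: the notch line at u≈605 is still about 20 crop px (≈7 mm) short of the ball at u≈586, matching the ~8 mm estimate. I'll go on in 1 mm steps.

>>> {"fn": "carry_out", "kwargs": {"moves": [[[0,0,0],[0,-0.001,0],0],[[0,0,0],[0,-0.002,0],0],[[0,0,0],[0,-0.003,0],0],[[0,0,0],[0,-0.004,0],0],[[0,0,0],[0,-0.004,0],0]]}}

```text
time_s: 15.7
tool_pos: [467.5, -134.8, 64.1]
tcp_rot: [-0.001, 0.999, 0.048, -0.001]
wrist_force: [-1.1, -0.5, 2.4]
opening: 0.17
```

```bash
python3 -c "
from plan import *
st();slide([4])"
```

```text
15.7 [ 467.4803 -134.8178   64.0956] F [-1.0929 -0.4767  2.4119] open 0.17047478790694737 q [ 0.5616  0.5004 -0.421   2.0875  0.3413  0.6221  0.0007]
By -59.44881470762925 Fy -0.37319015707515657
turn [-0.0019  0.0026  0.0021]
[0.0, -0.004, 0.0]
```

>>> {"fn": "carry_out", "kwargs": {"moves": [[[0,0,0],[0,-0.001,0],0],[[0,0,0],[0,-0.001,0],0],[[0,0,0],[0,-0.001,0],0]]}}

```text
time_s: 16.0
tool_pos: [467.3, -132.8, 64.0]
tcp_rot: [-0.001, 0.999, 0.048, -0.002]
wrist_force: [-1.7, 1.0, 2.5]
opening: 0.17
```

>>> {"fn": "carry_out", "kwargs": {"moves": [[[0,0,0],[0,-0.001,0],0],[[0,0,0],[0,-0.001,0],0],[[0,0,0],[0,-0.001,0],0]]}}

```text
time_s: 16.3
tool_pos: [467.1, -131.8, 64.1]
tcp_rot: [-0.001, 0.999, 0.048, -0.001]
wrist_force: [-2.2, -1.9, 2.4]
opening: 0.167
```

```bash
python3 -c "
from plan import *
st();slide([1])"
```

```text
16.3 [ 467.1364 -131.7719   64.0699] F [-2.2172 -1.9335  2.4189] open 0.16749366015367181 q [ 0.5576  0.4995 -0.4224  2.0896  0.3404  0.6214 -0.0033]
By -56.38409964962776 Fy -1.7192449990803413
turn [-0.0029  0.0029  0.0029]
[0.0, -0.001, 0.0]
```

>>> {"fn": "carry_out", "kwargs": {"moves": [[[0,0,0],[0,-0.001,0],0],[[0,0,0],[0,-0.001,0],0],[[0,0,0],[0,-0.001,0],0]]}}

```text
time_s: 16.6
tool_pos: [467.1, -131.4, 64.1]
tcp_rot: [-0.001, 0.999, 0.048, -0.001]
wrist_force: [-2.0, -4.7, 2.5]
opening: 0.172
```

```bash
python3 -c "
from plan import *
st();slide([1])
from m import *
c=robot.capture('side');d=robot.capture('top')
a=cv2.resize(c['frame'][275:325,250:300],None,fx=8,fy=8,interpolation=cv2.INTER_CUBIC);b=cv2.resize(d['frame'][245:285,335:375],None,fx=10,fy=10,interpolation=cv2.INTER_CUBIC)
cv2.imwrite('pics/c7.png',cv2.convertScaleAbs(np.hstack([a,b]),alpha=1.3))"
```

```text
16.6 [ 467.126  -131.4079   64.113 ] F [-2.0343 -4.7421  2.5441] open 0.17159113679810015 q [ 0.5561  0.4991 -0.4219  2.0902  0.341   0.621  -0.0054]
By -56.0207514414107 Fy -4.532650451150186
turn [-0.0022  0.0027  0.0025]
[0.0, -0.001, 0.0]
```

View pics/c7.png

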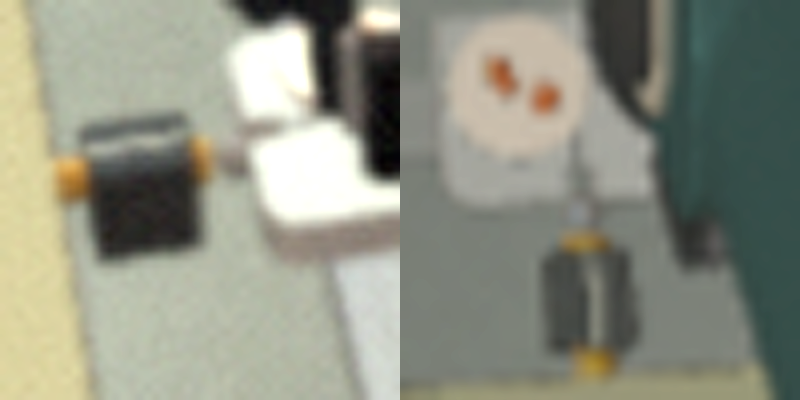

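The ball sits in the notch: the notch line at u≈580 lines up with the ball and white line in the top half. Resistance is climbing (−4.5 N), so I'm pushing slightly past centre and will ease back.

>>> {"fn": "carry_out", "kwargs": {"moves": [[[0,0,0],[0,0.0005,0],0],[[0,0,0],[0,0.0005,0],0],[[0,0,0],[0,0.0005,0],0],[[0,0,0],[0,0.0005,0],0]]}}

```text
time_s: 17.1
tool_pos: [467.1, -131.6, 64.1]
tcp_rot: [-0.001, 0.999, 0.048, -0.001]
wrist_force: [-1.5, -1.2, 1.9]
opening: 0.172
```

```bash
python3 -c "
from plan import *
st();slide([1])"
```

```text
17.1 [ 467.1482 -131.5965   64.0907] F [-1.4734 -1.1527  1.9181] open 0.1716672111675839 q [ 0.5569  0.4993 -0.4222  2.0899  0.3407  0.6212 -0.0044]
By -56.210627271927514 Fy -1.010895713001016
turn [-0.0026  0.0028  0.0026]
[0.0, -0.001, 0.0]
```

>>> {"fn": "carry_out", "kwargs": {"moves": [[[0,0,0],[0,0.0004,0],0],[[0,0,0],[0,0.0004,0],0],[[0,0,0],[0,0.0004,0],0],[[0,0,0],[0,0.0004,0],0]]}}

```text
time_s: 17.5
tool_pos: [467.1, -131.8, 64.1]
tcp_rot: [-0.001, 0.999, 0.048, -0.001]
wrist_force: [-2.2, -0.6, 3.0]
opening: 0.171
```

```bash
python3 -c "
from plan import *
st();slide([1])"
```

```text
17.5 [ 467.1439 -131.756    64.0717] F [-2.176  -0.5993  2.9692] open 0.17124692421943674 q [ 0.5574  0.4995 -0.4223  2.0897  0.3404  0.6214 -0.0036]
By -56.36896362180331 Fy -0.3946388512588161
turn [-0.0029  0.0029  0.0028]
[0.0, -0.001, 0.0]
```

>>> {"fn": "carry_out", "kwargs": {"moves": [[[0,0,0],[0,0.0002,0],0],[[0,0,0],[0,0.0002,0],0],[[0,0,0],[0,0.0002,0],0],[[0,0,0],[0,0.0002,0],0],[[0,0,0],[0,0.0002,0],0],[[0,0,0],[0,0.0002,0],0]]}}

```text
time_s: 18.1
tool_pos: [467.2, -131.8, 64.1]
tcp_rot: [-0.001, 0.999, 0.048, -0.001]
wrist_force: [-2.1, -0.6, 2.0]
opening: 0.167
```

```bash
python3 -c "
from plan import *
st();slide([1])
from m import *
c=robot.capture('side');d=robot.capture('top')
a=cv2.resize(c['frame'][205:325,250:380],None,fx=4,fy=4,interpolation=cv2.INTER_CUBIC);b=cv2.resize(d['frame'][175:295,325:385],None,fx=4,fy=4,interpolation=cv2.INTER_CUBIC)
cv2.imwrite('pics/c8.png',cv2.convertScaleAbs(np.hstack([a,b]),alpha=1.3));st()"
```

```text
18.1 [ 467.176  -131.8469   64.0696] F [-2.0759 -0.6121  2.0176] open 0.1669576003340468 q [ 0.5577  0.4996 -0.4224  2.0895  0.3403  0.6215 -0.0032]
By -56.46247573719261 Fy -0.4166656814072426
turn [-0.003   0.0028  0.0028]
[0.0, -0.001, 0.0]
18.2 [ 467.1 -131.9   64.1] F [-1.2 -0.6  3.3] open 0.16980058000717296 q [ 0.6  0.5 -0.4  2.1  0.3  0.6 -0. ]
```

View pics/c8.png

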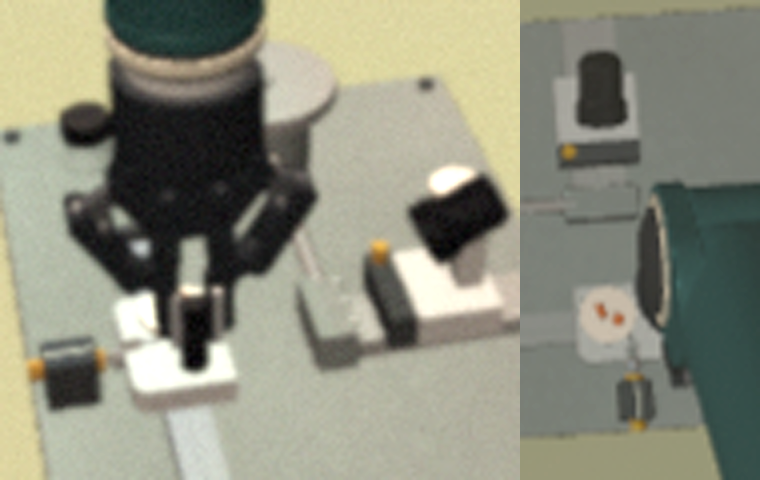

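The lens saddle is against the stop block (top: contact at v≈140). The ball sits in the notch (side: about (115,358)), the post is held, and the bystanders in view have not moved. Handing in.

```bash
python3 -c "
from h import robot
print(robot.close_job())"
```

```text
the job is handed in; nothing more can be done
None
```

The job is handed in at about 18 s of the 64 s allowed. The lens is at its stop, and the gripper is still holding the post with the ball in the notch.

**Lens:** I wound the handwheel clockwise about 1.28 turns. The wheel went hard, with resistance rising to about 13 N under a final nudge. The last pictures still show the saddle against the stop block.

**Slide:** I moved it about 102 mm by its post until the ball dropped in.
- **Drop:** the pull on the tool reversed to about +1 N as it dropped in.
- **Past centre:** a further 1 mm push met about 4.5 N, slightly past centre, so I eased back.
- **Final state:** it ended still, with about 0.4–0.6 N along the rail. That puts it within roughly 0.5 mm of the detent's centre.

**Less certain:**
- The force sensor drifted by a few newtons (up to about 10 N vertically) while gripping. I judged the stop and the detent by force changes together with the pictures.
- I took the slide's final centring from force; the pictures resolve only about 1 mm.
- The jar and pillbox looked unmoved in the last pictures. The bowl, brush, spoon, vial and petri dish were not re-checked, but the arm never came near them.

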